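# Hold the sprung lid of a test kiln just short of its balance point

### The arm

A 7-joint arm with a two-finger parallel gripper is mounted at the origin on a cart in front of the work surface, level with it; the furniture and walls round the work are solid. World frame = base frame: x ahead of the robot, y to its left, z up, the work surface at z = 0. Lengths are in m, angles in rad, forces in N, time in s.
With the tool pointing down it reaches from about 0.425 to 0.925 m from the base axis. Payload 6.8 kg.
Tool frame: the origin (TCP) lies at the very end of the fingers, on their centre line; the grasp point (between the pads) lies 19 mm behind it; x points along the fingers, y is the direction in which the jaws open and shut, and the axes are right-handed (so a half turn about x gives the same grasp; the last joint's range is limited). The gripper opens to 85 mm and grips with 20 to 120 N. Pads are 22 mm wide; open, the fingers measure 114 mm over their backs; the gripper's body (76 mm by 85 mm) begins 54 mm behind the grasp point. The pads swing forward as they close: fully open they stand 13 mm farther back than shut.
Start: joints at [-1.309, 0.477, 0.022, 1.555, -0.011, 1.109, -0.083], TCP at [0.244, 0.629, 0.21] pointing down, gripper open.
Joint ranges: [-2.96, 2.96], [-0.34, 2.1], [-1.41, 1.46], [0.24, 2.44], [-1.37, 4.51], [0.17, 1.92], [-2.96, 2.96]. Speed limits (rad/s): [2.39, 2.39, 3.14, 3.14, 3.14, 3.14, 3.14].

### API

Orientations are given as a rotation vector (axis times angle).
In Python, from bench import get_obs, grab_frame, camera_info, hand_in gives the robot as it stands.
- The arm moves only by the tool apply_moves, never from a script. Its argument "series" is text: rows parted by semicolons, each of 7 numbers parted by spaces: the turn, a rotation vector about the tool's x, y, z in rad, then the shift along the tool's x, y, z in m, then the opening, from 0 (shut) to 1 (fully open). In form: wx wy wz tx ty tz hand; .... A call has 1 to 12 rows; each row is the pose to reach, as a shift and turn from the pose commanded when the call began, along the tool's axes at that moment; what a row does not reach only later rows make up. A row lasts 1/8 s, in which the tool goes at most 62.5 mm and 10.7 degrees, less where a joint would pass 70% of its speed; a pose out of reach is approached as far as the arm can. A call with a gripper value outside its range is refused whole. The fingers move at their own pace and stop on an object; "force" is the grip in N (left out, the last holds). Time passes only in rows, so rows that repeat a pose let the fingers close. It gives the time, the measured TCP pose, the force and the opening at its end, in the units of the state.
- get_obs(): the state, without advancing time (a new reading comes with each control period).
- grab_frame(name): name is "side" or "top" or "wrist"; returns the picture (420x560x3 uint8, blue, green, red); there is no depth.
- camera_info(name): a dict with "fov_y" (degrees; the focal length in pixels is half the picture's height over the tangent of half this angle, whatever the lens; pixels are square), "cx", "cy" (the principal point, pixels), "rvec" (rotation vector, rad) and "tvec" (3), from world to camera coordinates, as OpenCV has them. Camera axes: x right, y down, z forward; pixel columns grow to the right and rows downward; lengths in m; the calibration is good to about 2 mm. A picture is of the moment at which its call begins: read the wrist's pose just before it. camera_info takes no time and is no camera call; for the wrist camera it gives the pose at the moment of the call.
- hand_in(): hands the job in, once; it reports no verdict.
The state is a dict: "clock": time; "joints": joint angles; "qvel": joint speeds; "tau": joint torques, N m; "tcp_pos": TCP position; "orientation": TCP orientation; "contact_force": force on the tool from outside, world axes, zero at the start; "moment": the same for the moment, N m; "grip_width": finger opening in m.
Only numpy, scipy, OpenCV 4.12 (cv2) and the standard library are available. Lean on these libraries where they do the work, as an engineer would, in place of code of your own. Each camera call takes 0.05 s, during which the arm holds its last target.

### The job

Lift the lid of the small test kiln by its handle until it is clearly past its balance point, where the springs begin to carry it up by themselves, but do not let it swing on to its stop. Then ease it back and finish holding it still, just a few degrees below the balance point, so that it would drop shut by itself if you let go: the job ends with your fingers still holding the lid. Move the lid smoothly, never letting it fly up or slam, and leave the things around the kiln where they are.

Things in the scene. Friction and masses are not known exactly. Their poses are not given: they have to be found in the camera images.
- kiln_lid (a joint): lid hinge, rad: 0 closed, grows as the lid's front swings up and away; stop at 1.40. Balance point 0.95 (54 degrees): there the brass strip on the lid's left edge meets the brass peg on the quadrant arc. Below it the 0.9 kg lid falls shut, above it the springs push it open. Closed it takes about 3 N up at the handle to lift; near balance under 1 N.
- lid_handle (a point): centre of the lid's handle, a round wooden bar 14 mm thick, 94 mm long along y, 40 mm above the lid's top on two posts 74 mm apart (middle 62 mm free to grip, 33 mm clear under it). Axes turn with the lid: z normal to it, -x to its front edge. From the hinge axis the handle lies 165 mm along -x and 65 mm along z of this frame; closed, 185 mm above the table.
- lid_hinge (a point): middle of the hinge axis, at the top of the kiln's back edge, 120 mm above the table; fixed. The axis is y; x is level, from the kiln's front to its back; z up. The handle goes round it in an arc of 177 mm radius.
- kiln: small bench-top test kiln, a fixed steel-cased box 190 mm deep (x), 200 wide (y), 120 high, with a 25 mm thick lid on top hinged at its back. Origin at the centre of its underside; x points to its back. Place and yaw differ from start to start. A thin steel quadrant arc rises 100 mm above its rim on its left (+y) side, 108 mm from the middle.
- bisque_cup: bystander: bare terracotta cup, 64 mm wide, 69 mm high, origin under its centre
- tea_mug: bystander: cream stoneware mug with a handle, 92 mm high, origin under its centre
- ring_cutter: bystander: tinned ring cutter, 69 mm across, 28 mm high, origin under its centre
- wood_rib: bystander: flat oval wooden rib, 62 x 96 x 8 mm, origin under its centre
- oxide_bottle: bystander: small dropper bottle, 33 mm across, 102 mm high, origin under its centre
- rubber_kidney: bystander: flat kidney-shaped rubber scraper, 46 x 92 x 8 mm, left of the banding wheel, origin under its centre

How it is judged:
On the way:
1. the lid is raised clearly past its balance point (joint above 1.02 rad) with the fingers on it (value of joint kiln_lid above 1.02 rad and contact force between the fingers and kiln_lid above 0.1 N), for 0.2 s.
At the end, for the whole second after the job is handed in: the lid stands still between 0.70 and 0.91 rad, that is 2 to 14 degrees below its balance point at 0.95 rad, and the fingers are still touching and carrying it (value of joint kiln_lid between 0.7 and 0.91 rad and velocity of joint kiln_lid between -0.05 and 0.05 rad/s and contact force between the fingers and kiln_lid above 0.1 N); the arm keeps its last pose, push and grip.
It fails at once if the lid swings on towards its stop (above 1.33 rad) (value of joint kiln_lid above 1.33 rad).
It fails at once if the lid flies up or slams (faster than 3 rad/s) (velocity of joint kiln_lid above 3 rad/s or velocity of joint kiln_lid below -3 rad/s).
It fails at once if a bystander is disturbed (moved over 20 mm) (distance of any of bisque_cup, tea_mug, ring_cutter, wood_rib, oxide_bottle, rubber_kidney from where it was at the start of the episode above 0.02 m).
It also fails if it takes over 38 s, if anything falls off the work surface, if the arm or the gripper's body presses on something with over 40 N, if the wrist force passes 120 N, or if a joint passes its speed limit or range.

## Working session

There is one attempt and no reset: what is moved stays moved. The work goes in short steps, Python scripts to look and compute and a tool call to move; the robot and the scene stay as the last step left them, time stands still between calls to the robot, and variables do not carry over. Pictures are saved under pics/ and viewed, and the job is handed in when it is done.

Besides the shell and the picture viewer there is one more tool, called after "Request:" as a command line: name --argument value ..., lists and objects as JSON in quotes. apply_moves: Moves the arm, as the interface text tells. Its arguments: {"type":"object","properties":{"series":{"type":"string"},"force":{"type":"number"}},"required":["series"]}

```bash
mkdir -p pics; ls; python3 - <<'E'
from bench import *
import cv2
o=get_obs(); print(o)
for n in ("side","top","wrist"):
    print(n,camera_info(n)); cv2.imwrite(f"pics/{n}0.png",grab_frame(n))
E
```

```text
pics
{'clock': 0.0, 'joints': array([-1.30913172,  0.4777997 ,  0.02233865,  1.55645579, -0.01151837,
        1.10927987, -0.08308706]), 'qvel': array([ 0.00138073,  0.00021299, -0.00106915, -0.00119103, -0.00046669,
       -0.00066771, -0.00028585]), 'tau': array([ 6.30623617e-05, -5.96450043e+01,  1.60799470e+00, -2.81205654e+01,
        1.23850303e-02,  9.54504241e-03,  9.36884021e-06]), 'tcp_pos': array([0.24372566, 0.62878853, 0.20872415]), 'orientation': array([ 0.28867852,  1.55147704, -0.29152204]), 'contact_force': array([-0.39188979, -0.90746719, -0.18061561]), 'moment': array([-0.03910575, -0.03224684, -0.0033081 ]), 'grip_width': 0.08536597424873608}
side {'fov_y': 50.89036255482974, 'cx': 282.5631445597289, 'cy': 208.13603560384553, 'rvec': array([ 2.30826587, -0.30950668,  0.15833666]), 'tvec': array([-0.50078913,  0.17336232,  0.93520799])}
top {'fov_y': 54.578362392536064, 'cx': 280.6963723556218, 'cy': 212.3668917867898, 'rvec': array([ 2.10899569, -2.08401134,  0.23644748]), 'tvec': array([-0.00762163,  0.55037521,  1.0686607 ])}
wrist {'fov_y': 58.669607388810256, 'cx': 282.29112531402836, 'cy': 213.63424788298826, 'rvec': array([-2.35813674, -1.61368261, -0.26650422]), 'tvec': array([-0.67316179, -0.04243633,  0.38050358])}
```

View pics/side0.png

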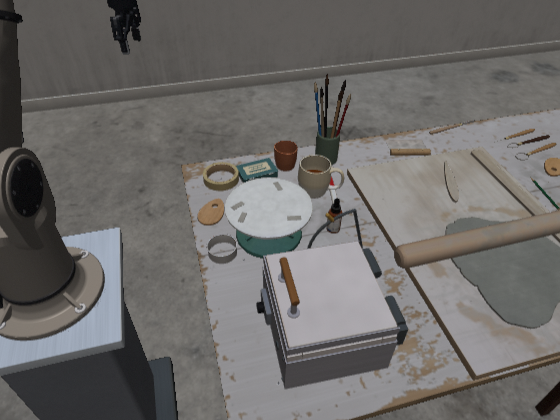

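View pics/top0.png

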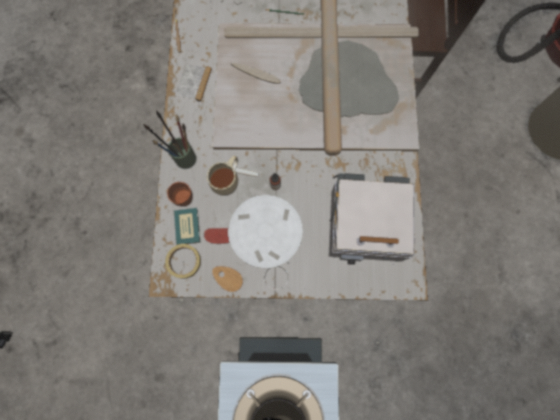

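View pics/wrist0.png

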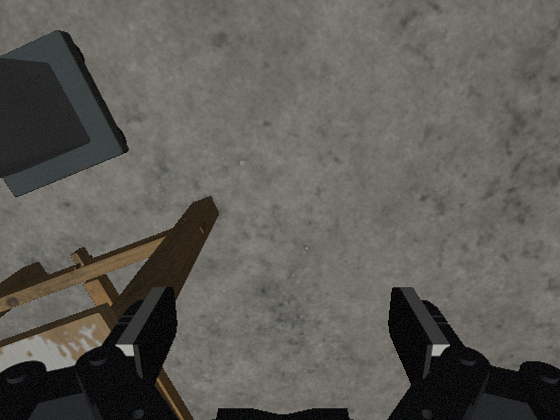

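The side view shows the kiln nearest the camera, with its wooden handle running about (283,260) to (293,303). In the top view the kiln is at right, with the handle about (361,239) to (398,241). The brass quadrant is left of the kiln and the robot is at the bottom. The wrist camera sees only floor. Next I triangulate the handle.

```bash
cat > h.py <<'E'
import numpy as np, cv2
from bench import *
from scipy.spatial.transform import Rotation as R
def cam(n):
    c=camera_info(n); f=210/np.tan(np.radians(c['fov_y']/2))
    K=np.array([[f,0,c['cx']],[0,f,c['cy']],[0,0,1]]); Rm=cv2.Rodrigues(c['rvec'])[0]
    return K,Rm,np.array(c['tvec'])
def P(n):
    K,Rm,t=cam(n); return K@np.c_[Rm,t]
def onz(n,uv,z):
    K,Rm,t=cam(n); d=Rm.T@np.linalg.inv(K)@np.array([*uv,1.]); o=-Rm.T@t
    return o+d*(z-o[2])/d[2]
def proj(n,X):
    p=P(n)@np.array([*X,1.]); return p[:2]/p[2]
def tri(a,b):
    X=cv2.triangulatePoints(P('side'),P('top'),np.array(a,float).reshape(2,1),np.array(b,float).reshape(2,1)); return (X[:3]/X[3]).ravel()
E
python3 - <<'E'
from h import *
for n,(x0,x1,y0,y1) in dict(side=(270,310,250,312),top=(350,408,228,250)).items():
    im=cv2.imread(f'pics/{n}0.png'); hsv=cv2.cvtColor(im,cv2.COLOR_BGR2HSV)
    m=((hsv[...,1]>110)&(hsv[...,0]<25)).astype(np.uint8); k=np.zeros_like(m); k[y0:y1,x0:x1]=m[y0:y1,x0:x1]
    nn,l,s,c=cv2.connectedComponentsWithStats(k); i=1+np.argmax(s[1:,4]); 
    ys,xs=np.nonzero(l==i); pts=np.c_[xs,ys]; print(n,s[i],c[i],cv2.minAreaRect(pts.astype(np.float32)))
    cv2.imwrite(f'pics/c_{n}.png',cv2.resize(im[150:400,200:430] if n=='side' else im[150:280,310:430],None,fx=3 if n=='side' else 5,fy=3 if n=='side' else 5)[:600,:800])
    globals()['C'+n]=c[i]
    if n=='top':
        v=np.linalg.svd(pts-c[i],full_matrices=False)[2][0]; h=(pts-c[i])@v
        for q in (h.min(),h.max()): print('end on z=.188',onz('top',c[i]+v*q,.188))
print(tri(Cside,Ctop)); print(onz('top',Ctop,.188),onz('side',Cside,.187))
E
```

```text
side [280 258  19  47 352] [289.05113636 281.26988636] ((288.9031677246094, 280.88238525390625), (48.3599967956543, 7.479999542236328), 73.73979187011719)
top [361 238  36   5  97] [379.72164948 239.5257732 ] ((378.4861755371094, 239.7344970703125), (35.11576843261719, 3.288433313369751), 3.3664605617523193)
end on z=.188 [ 0.45884881 -0.19787897  0.188     ]
end on z=.188 [ 0.45402516 -0.2826027   0.188     ]
[ 0.45830164 -0.24444821  0.18356418]
[ 0.45626725 -0.24322211  0.188     ] [ 0.45858047 -0.2468923   0.187     ]
```

View pics/c_top.png

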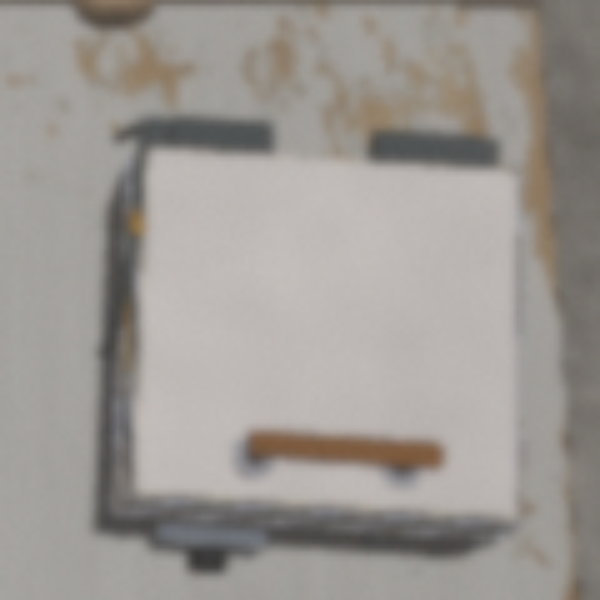

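View pics/c_side.png

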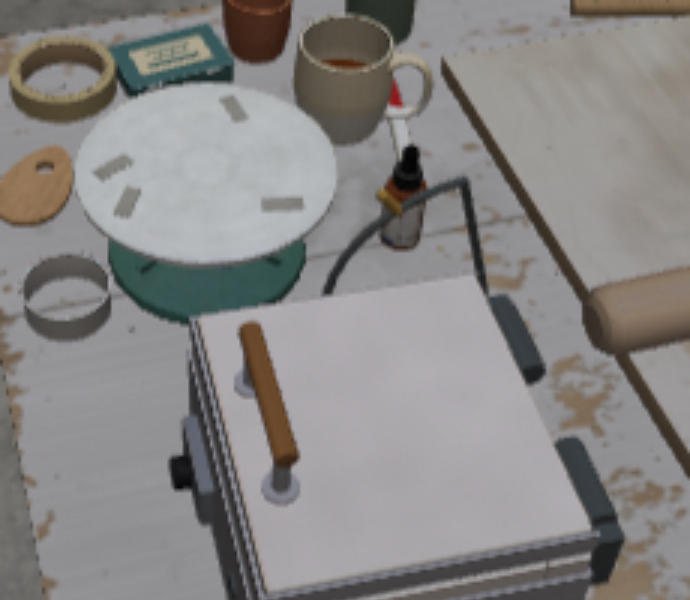

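```bash
python3 - <<'E'
from h import *
for n,cs in dict(top=[(147,152),(517,172),(517,522),(135,492)]).items():
    X=[onz('top',(310+u/5,150+v/5),.145) for u,v in cs]; print(np.round(X,4))
    for a,b in((0,1),(1,2),(2,3),(3,0)): d=X[b]-X[a]; print(np.linalg.norm(d),np.degrees(np.arctan2(d[1],d[0])))
X=[onz('side',(200+u/3,150+v/3),.145) for u,v in [(478,275),(598,530),(265,590),(192,318)]]; print(np.round(X,4))
for a,b in((0,1),(1,2),(2,3),(3,0)): d=X[b]-X[a]; print(np.linalg.norm(d),np.degrees(np.arctan2(d[1],d[0])))
o=get_obs(); print(R.from_rotvec(o['orientation']).as_matrix().round(3))
E
```

```text
[[ 0.6192 -0.1546  0.145 ]
 [ 0.6104 -0.3477  0.145 ]
 [ 0.4267 -0.3364  0.145 ]
 [ 0.4396 -0.1449  0.145 ]]
0.19334136916475642 -92.61735973368873
0.1840778825935073 176.45717463552933
0.19192807702158396 86.14293420791519
0.17990783406908661 -3.0998384991816677
[[ 0.6273 -0.1599  0.145 ]
 [ 0.6167 -0.351   0.145 ]
 [ 0.4319 -0.338   0.145 ]
 [ 0.44   -0.1479  0.145 ]]
0.19140987433156811 -93.15772553961318
0.18526357646700103 175.9772535182363
0.19025633518582877 87.57114070569865
0.18766973175775647 -3.654753026599479
[[-0.     0.361  0.932]
 [-0.001  0.932 -0.361]
 [-1.    -0.001  0.   ]]
```

Handle centre is about (0.457, -0.245, 0.185) and kiln yaw about -3.3°, which puts the hinge at (0.622, -0.254, 0.12). I'll travel high by way of (0.50, 0.25, 0.40).

Request:
apply_moves --series "0.2 0 0 -0.1 0 0 1; 0.6 0 0 -0.19 -0.26 0.375 1; 0.6 0 0 -0.19 -0.26 0.375 1; 0.6 0 0 -0.19 -0.26 0.375 1; 0.6 0 0 -0.19 -0.26 0.375 1; 0.6 0 0 -0.19 -0.26 0.375 1; 0.6 0 0 -0.19 -0.26 0.375 1; 0.6 0 0 -0.19 -0.26 0.375 1; 0.6 0 0 -0.19 -0.26 0.375 1; 0.6 0 0 -0.19 -0.26 0.375 1; 0.6 0 0 -0.19 -0.26 0.375 1; 0.6 0 0 -0.19 -0.26 0.375 1" --force 30

```text
clock: 1.65
tcp_pos: [0.4985, 0.253, 0.399]
orientation: [0.753, 1.437, -0.755]
contact_force: [-1.3, -0.1, 0.2]
grip_width: 0.0858
```

```bash
cat > goal.py <<'E'
from h import *
import sys
def goal(p,yaw=-0.058,tilt=0.0):
    o=get_obs(); Rm=R.from_rotvec(o['orientation'])
    x=np.array([0,0,-1.]);y=np.array([np.cos(yaw),np.sin(yaw),0]);z=np.cross(x,y)
    G=R.from_matrix(np.c_[x,y,z])
    print('turn',(Rm.inv()*G).as_rotvec().round(3),'shift',Rm.inv().apply(np.array(p)-o['tcp_pos']).round(4),'tcp',o['tcp_pos'].round(4),'F',o['contact_force'].round(2),'t',o['clock'],'w',o['grip_width'])
    print('q',o['joints'].round(2))
if __name__=='__main__': goal([float(a) for a in sys.argv[1:4]])
E
python3 goal.py .457 -.245 .35
```

```text
turn [ 0.662 -0.     0.001] shift [ 0.0492 -0.3169  0.3864] tcp [0.4985 0.253  0.399 ] F [-1.3  -0.13  0.22] t 1.65 w 0.0857514869664735
q [-0.9   0.16  0.37  1.58 -0.06  1.41  0.08]
```

Request:
apply_moves --series "0.66 0 0 0.049 -0.317 0.386 1; 0.66 0 0 0.049 -0.317 0.386 1; 0.66 0 0 0.049 -0.317 0.386 1; 0.66 0 0 0.049 -0.317 0.386 1; 0.66 0 0 0.049 -0.317 0.386 1; 0.66 0 0 0.049 -0.317 0.386 1; 0.66 0 0 0.049 -0.317 0.386 1; 0.66 0 0 0.049 -0.317 0.386 1; 0.66 0 0 0.049 -0.317 0.386 1; 0.66 0 0 0.049 -0.317 0.386 1; 0.66 0 0 0.049 -0.317 0.386 1"

```text
clock: 3.02
tcp_pos: [0.4573, -0.2441, 0.3505]
orientation: [1.25, 1.183, -1.25]
contact_force: [0.4, 0.9, 0.8]
grip_width: 0.0856
```

```bash
python3 goal.py .457 -.245 .35; python3 - <<'E'
from h import *
cv2.imwrite('pics/wrist1.png',grab_frame('wrist'))
print(proj('wrist',[.457,-.245,.185]),proj('wrist',get_obs()['tcp_pos']))
E
```

```text
turn [ 0.003 -0.001  0.   ] shift [ 0.0005 -0.0002  0.0009] tcp [ 0.4573 -0.2441  0.3505] F [0.35 0.85 0.76] t 3.025 w 0.0855597887068941
q [-0.4   0.12  0.86  1.77 -0.09  1.3   0.43]
[281.22907325 182.75949401] [281.18349402 263.97593446]
```

View pics/wrist1.png

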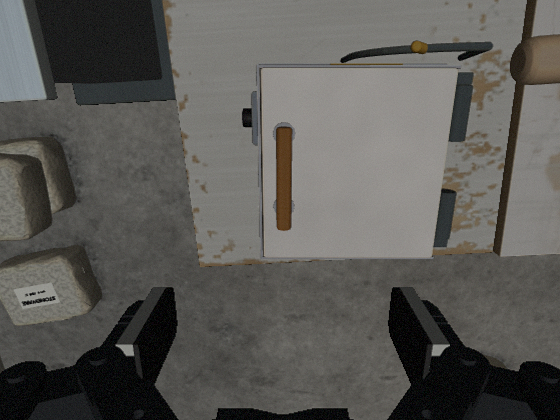

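The wrist view shows the bar running (284,127) to (284,230), parallel to the pads. Its centre is (284.5,178), against a predicted (281,183). I'll refine with this.

```bash
python3 - <<'E'
from h import *
im=cv2.imread('pics/wrist1.png');hsv=cv2.cvtColor(im,cv2.COLOR_BGR2HSV)
m=((hsv[...,1]>120)&(hsv[...,0]<25)).astype(np.uint8); k=np.zeros_like(m); k[110:245,265:305]=m[110:245,265:305]
ys,xs=np.nonzero(k); r=cv2.minAreaRect(np.c_[xs,ys].astype(np.float32)); print(r,len(xs))
c=onz('wrist',r[0],.187); print(c)
for a in [(284,130),(284,228)]: print(onz('wrist',a,.187))
# lid edges at z=.145
for a in [(260,66),(459,68),(434,257),(263,256)]: print(onz('wrist',a,.145).round(4))
E
python3 goal.py .4585 -.243 .168
```

```text
((283.5, 178.0), (102.0, 15.0), 90.0) 1442
[ 0.45931712 -0.24023755  0.187     ]
[ 0.46208596 -0.19804699  0.187     ]
[ 0.45712988 -0.28819904  0.187     ]
[ 0.4432 -0.1435  0.145 ]
[ 0.6266 -0.1556  0.145 ]
[ 0.6177 -0.3473  0.145 ]
[ 0.4319 -0.3355  0.145 ]
turn [ 0.003 -0.001  0.   ] shift [ 0.1826  0.0012 -0.0012] tcp [ 0.4572 -0.2443  0.3506] F [-0.36  0.71  0.2 ] t 3.075 w 0.0855705761857516
q [-0.4   0.12  0.86  1.77 -0.09  1.3   0.43]
```

Request:
apply_moves --series "0 0 0 0.05 0.001 -0.001 1; 0 0 0 0.1 0.001 -0.001 1; 0 0 0 0.135 0.001 -0.001 1; 0 0 0 0.16 0.001 -0.001 1; 0 0 0 0.182 0.001 -0.001 1; 0 0 0 0.182 0.001 -0.001 1; 0 0 0 0.182 0.001 -0.001 1"

```text
clock: 3.95
tcp_pos: [0.4583, -0.2449, 0.1695]
orientation: [1.252, 1.18, -1.251]
contact_force: [0.1, -0.1, 0.6]
grip_width: 0.0856
```

```bash
python3 goal.py .4585 -.243 .168; python3 - <<'E'
from h import *
cv2.imwrite('pics/wrist2.png',grab_frame('wrist'))
cv2.imwrite('pics/side2.png',cv2.resize(grab_frame('side')[150:350,200:430],None,fx=3,fy=3))
E
```

```text
turn [ 0.     0.    -0.001] shift [ 0.0015  0.0001 -0.0019] tcp [ 0.4583 -0.2449  0.1695] F [ 0.12 -0.11  0.58] t 3.95 w 0.08559285023587247
q [-0.27  0.34  0.8   2.01 -0.3   0.92  0.63]
```

View pics/wrist2.png

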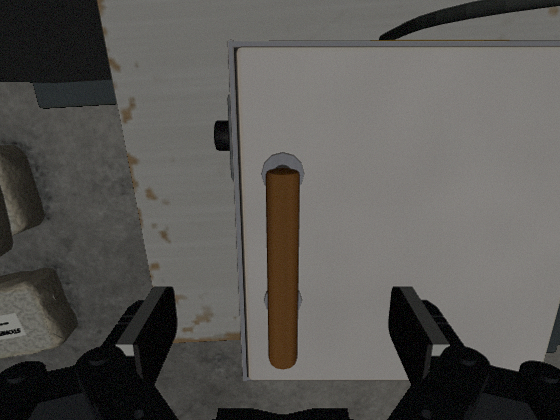

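View pics/side2.png

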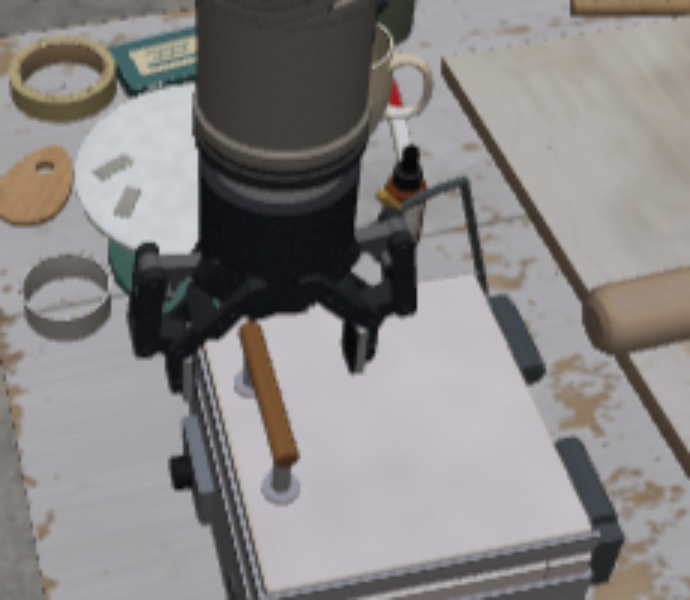

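```bash
python3 - <<'E'
from h import *
t=get_obs()['tcp_pos']; g=t+[0,0,.0175]
print('wrist',proj('wrist',g),'side',(proj('side',g)-[200,150])*3,'tips',[(proj('side',t+[s*.05,-.003*s,.013])-[200,150])*3 for s in(-1,1)])
b=onz('wrist',(283,270),.185); print(b)
E
```

```text
wrist [281.13277531 281.68429937] side [265.9159094  391.27284138] tips [array([176.69871697, 410.96432493]), array([352.69036831, 381.92879575])]
[ 0.45945618 -0.24068547  0.185     ]
```

The fingers straddle the bar, with its centre within about 4 mm along y. Closing.

Request:
apply_moves --series "0 0 0 0.001 0.001 -0.003 0.4; 0 0 0 0.001 0.001 -0.003 0.1; 0 0 0 0.001 0.001 -0.003 0; 0 0 0 0.001 0.001 -0.003 0; 0 0 0 0.001 0.001 -0.003 0; 0 0 0 0.001 0.001 -0.003 0; 0 0 0 0.001 0.001 -0.003 0; 0 0 0 0.001 0.001 -0.003 0" --force 30

```text
clock: 5.05
tcp_pos: [0.4587, -0.2426, 0.1691]
orientation: [1.254, 1.181, -1.252]
contact_force: [-5.2, 2.2, 16.7]
grip_width: 0.0001
```

```bash
python3 goal.py .4585 -.243 .168; python3 - <<'E'
from h import *
cv2.imwrite('pics/wrist3.png',grab_frame('wrist'))
E
```

```text
turn [-0.002 -0.001 -0.   ] shift [ 0.0011 -0.0002  0.0004] tcp [ 0.4587 -0.2426  0.1691] F [-5.23  2.15 16.65] t 5.05 w 0.00012519340834998906
q [-0.28  0.34  0.8   2.01 -0.31  0.92  0.62]
```

View pics/wrist3.png

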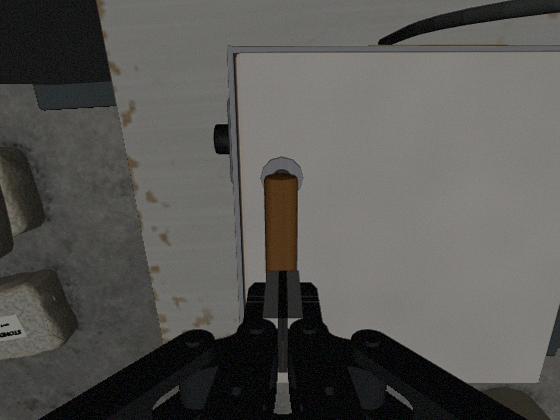

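```bash
python3 - <<'E'
from h import *
w=cv2.imread('pics/wrist3.png')[230:420,180:390]
s=grab_frame('side'); cv2.imwrite('pics/side3raw.png',s)
a=cv2.resize(w,None,fx=2.6,fy=2.6,interpolation=cv2.INTER_CUBIC)
cv2.imwrite('pics/z3.png',cv2.convertScaleAbs(a,alpha=2.2,beta=10))
b=cv2.resize(s[225:325,235:345],None,fx=6,fy=6,interpolation=cv2.INTER_CUBIC)
cv2.imwrite('pics/z3s.png',cv2.convertScaleAbs(b,alpha=1.6,beta=10))
E
```

```text
(no output)
```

View pics/z3.png

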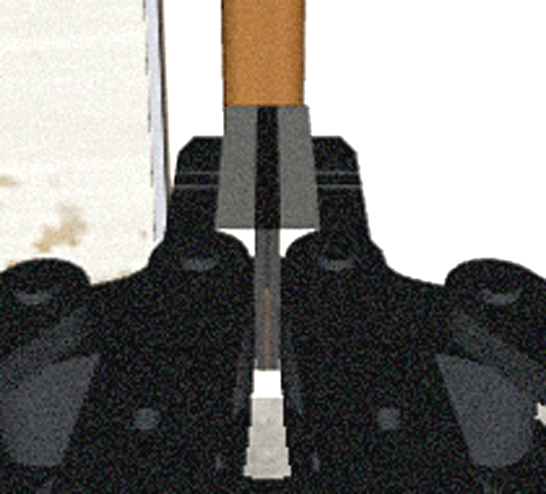

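View pics/z3s.png

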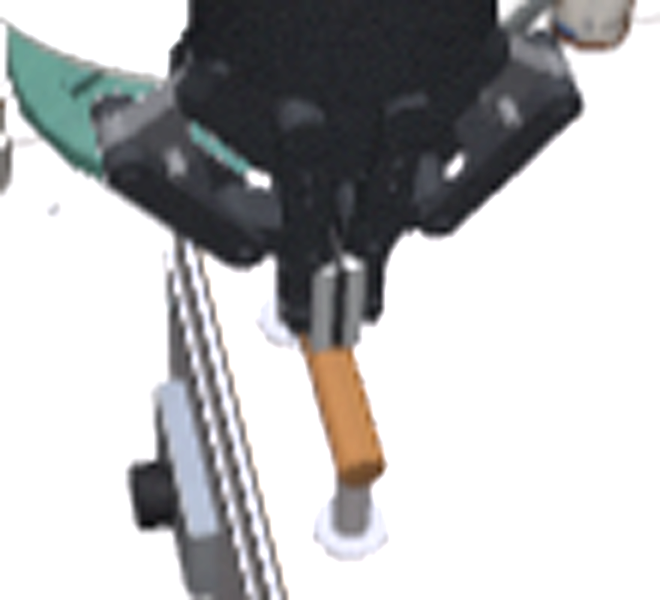

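The zoomed pictures show the fingers shut on top of the bar instead of around it: pad tips in the side view at about (291,283), bar coming out below. I'll check their real height.

```bash
python3 - <<'E'
from h import *
o=get_obs();t=o['tcp_pos']; print(t)
for z in(.169,.18,.19,.2): print(z,proj('side',[t[0],t[1]-.011,z]).round(1),proj('side',[t[0],t[1]+.011,z]).round(1),proj('wrist',[t[0],t[1]+.011,z]).round(1),proj('wrist',[t[0],t[1]-.011,z]).round(1))
print('side bar end',(360/6+235,470/6+225), [proj('side',[.4585-.057*.047,-.243-.047,z]).round(1) for z in (.165,.175,.185)])
E
```

```text
[ 0.45869144 -0.24265597  0.16910973]
0.169 [290. 291.] [286.3 280.8] [279.8 243.1] [282.6 283.9]
0.18 [290.1 287. ] [286.5 276.8] [279.7 252.8] [282.6 295.6]
0.19 [290.3 283.3] [286.6 273.1] [279.6 262.7] [282.7 307.5]
0.2 [290.5 279.6] [286.8 269.3] [279.4 273.8] [282.8 320.9]
side bar end (295.0, 303.3333333333333) [array([294.5, 310.7]), array([294.7, 307.1]), array([295. , 303.5])]
```

The tips are at z≈0.19, on the bar's top: while open the fingers stand farther back than I allowed for. I'll rise, set the opening to about 0.45 so most of the forward swing is done, and look.

Request:
apply_moves --series "0 0 0 -0.015 0 0 0; 0 0 0 -0.04 0 0 0.45; 0 0 0 -0.06 0 0 0.45; 0 0 0 -0.06 0 0 0.45; 0 0 0 -0.06 0 0 0.45; 0 0 0 -0.06 0 0 0.45"

```text
clock: 5.9
tcp_pos: [0.4582, -0.2421, 0.2269]
orientation: [1.252, 1.182, -1.254]
contact_force: [0.1, 0.3, -0.3]
grip_width: 0.0385
```

```bash
python3 goal.py .4585 -.243 .160; python3 - <<'E'
from h import *
s=grab_frame('side'); t=get_obs()['tcp_pos']
print([((proj('side',[t[0]+sx*.019,t[1]+sy*.011,t[2]])-[235,195])*5).round() for sx in(-1,1) for sy in (-1,1)])
b=cv2.resize(s[195:315,235:365],None,fx=5,fy=5,interpolation=cv2.INTER_CUBIC)
cv2.imwrite('pics/z4s.png',cv2.convertScaleAbs(b,alpha=1.6,beta=10))
E
```

```text
turn [-0.001 -0.     0.001] shift [0.0669 0.0005 0.0009] tcp [ 0.4582 -0.2421  0.2269] F [ 0.09  0.32 -0.33] t 5.9 w 0.038512659576096224
q [-0.34  0.26  0.84  1.95 -0.22  1.04  0.55]
[array([220., 381.]), array([202., 329.]), array([335., 357.]), array([315., 306.])]
```

View pics/z4s.png

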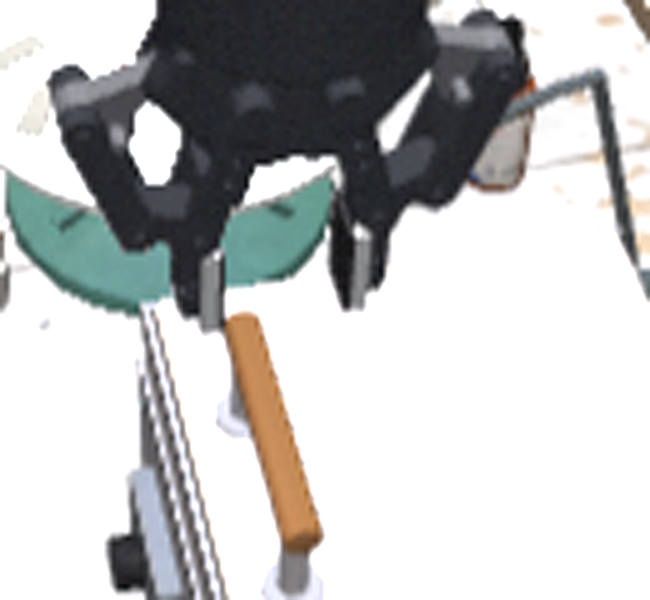

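The near pad tips are at (215,330) and (357,307) in the crop, about 10 px above where the reported TCP projects. So the real tips stand about 25 mm higher than the TCP reading. I'll go deeper in steps and watch the force.

Request:
apply_moves --series "0 0 0 0.04 0.0005 0 0.45; 0 0 0 0.065 0.0005 0 0.45; 0 0 0 0.077 0.0005 0 0.45; 0 0 0 0.077 0.0005 0 0.45; 0 0 0 0.077 0.0005 0 0.45"

```text
clock: 6.58
tcp_pos: [0.4597, -0.2428, 0.1515]
orientation: [1.253, 1.179, -1.252]
contact_force: [-0.8, -0.8, 0.2]
grip_width: 0.0384
```

```bash
cat > look.py <<'E'
from h import *
import sys
k=sys.argv[1]; s=grab_frame('side'); w=grab_frame('wrist')
b=cv2.resize(s[195:315,235:365],None,fx=3,fy=3,interpolation=cv2.INTER_CUBIC)
a=cv2.resize(w[200:420,160:400],None,fx=1.63,fy=1.63,interpolation=cv2.INTER_CUBIC)
H=max(a.shape[0],b.shape[0]); o=np.zeros((H,a.shape[1]+b.shape[1],3),np.uint8); o[:b.shape[0],:b.shape[1]]=b; o[:a.shape[0],b.shape[1]:]=a
cv2.imwrite(f'pics/{k}.png',cv2.convertScaleAbs(o,alpha=1.6,beta=10))
E
python3 look.py z5; python3 goal.py .4585 -.243 .143
```

```text
turn [-0.001  0.    -0.002] shift [ 0.0086 -0.0013  0.0004] tcp [ 0.4598 -0.2427  0.1516] F [-0.03 -0.58  1.08] t 6.675 w 0.03845536621894267
q [-0.26  0.37  0.78  2.02 -0.34  0.88  0.65]
```

View pics/z5.png

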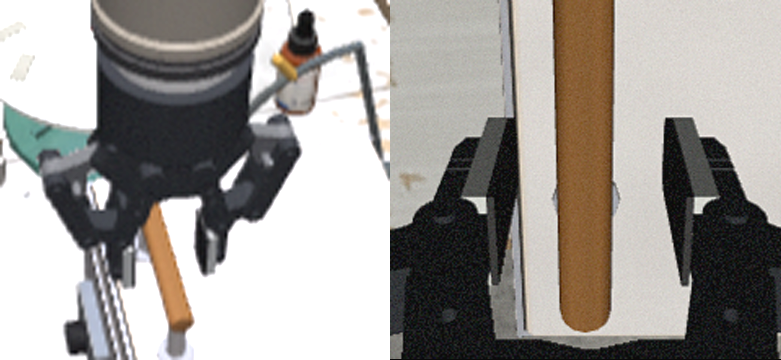

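The bar (crop column 585) lies centred between the pads, and the tips are beside it clear of the lid. I'll go 8 mm deeper and close.

Request:
apply_moves --series "0 0 0 0.008 -0.001 0 0.45; 0 0 0 0.008 -0.001 0 0.45; 0 0 0 0.008 -0.001 0 0.2; 0 0 0 0.008 -0.001 0 0; 0 0 0 0.008 -0.001 0 0; 0 0 0 0.008 -0.001 0 0; 0 0 0 0.008 -0.001 0 0; 0 0 0 0.008 -0.001 0 0" --force 30

```text
clock: 7.68
tcp_pos: [0.4585, -0.2423, 0.1428]
orientation: [1.253, 1.18, -1.252]
contact_force: [1.5, -0.1, -0.9]
grip_width: 0.0129
```

```bash
python3 look.py z6; python3 goal.py .4585 -.243 .143
```

```text
turn [-0.001  0.    -0.001] shift [-0.0002  0.0001  0.0006] tcp [ 0.4584 -0.2424  0.1428] F [ 2.   -0.05 -0.91] t 7.775 w 0.012981488636822464
q [-0.25  0.38  0.77  2.03 -0.35  0.86  0.66]
```

View pics/z6.png

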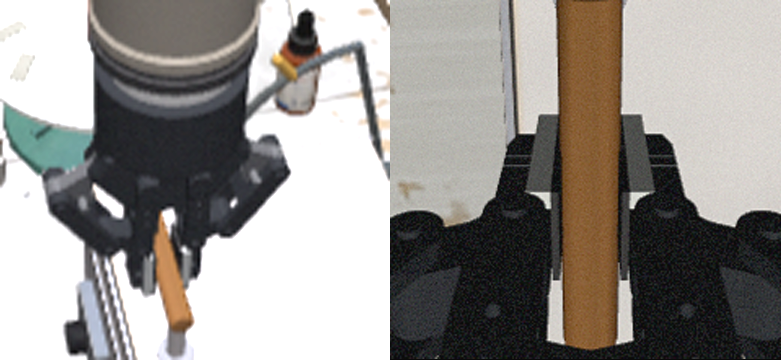

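Gripped: the width is 13 mm on the 14 mm bar, with low force. Now the arc rows, with the tool tilting about a third of the lid angle.

```bash
cat > arc.py <<'E'
from h import *
import sys
YAW=-0.060; kx=np.array([np.cos(YAW),np.sin(YAW),0]); ky=np.array([-np.sin(YAW),np.cos(YAW),0]); kz=np.array([0,0,1.])
B0=np.array([.4585,-.2424,.185]); H=B0+.165*kx-.065*kz; D=.042
def bar(th): return H+R.from_rotvec(ky*th).apply(B0-H)
def pose(th):
    x=-kz;y=kx;z=np.cross(x,y); G=R.from_rotvec(ky*th*.35)*R.from_matrix(np.c_[x,y,z])
    return bar(th)+G.apply([D,0,0]),G
def est():
    o=get_obs(); Rm=R.from_rotvec(o['orientation']); g=o['tcp_pos']-Rm.apply([D,0,0])-H
    return np.arctan2(g[2],-g@kx)-np.arctan2(65,165), np.hypot(g[2],g@kx), g@ky, o
if __name__=='__main__':
    e=est(); o=e[3]; print('theta',e[0].round(4),'rad',e[1].round(4),'lat',e[2].round(4),'F',o['contact_force'].round(1),'t',o['clock'],'w',o['grip_width'].round(4),'q',o['joints'].round(2))
    a=float(sys.argv[1]) if len(sys.argv)>1 else None
    if a is not None:
        ths=[float(v) for v in sys.argv[2:]]
        p0,G0=pose(a); print('cmd-vs-meas',(o['tcp_pos']-p0).round(4))
        for th in ths:
            p,G=pose(th); print(th,(G0.inv()*G).as_rotvec().round(3),G0.inv().apply(p-p0).round(4))
E
python3 arc.py 0 .02 .05 .1 .15 .2 .25 .3 .35 .4 .45 .49 .5
```

```text
Traceback (most recent call last):
  File "arc.py", line 13, in <module>
    e=est(); o=e[3]; print('theta',e[0].round(4),'rad',e[1].round(4),'lat',e[2].round(4),'F',o['contact_force'].round(1),'t',o['clock'],'w',o['grip_width'].round(4),'q',o['joints'].round(2))
                                                                                                                                            ^^^^^^^^^^^^^^^^^^^^^
AttributeError: 'float' object has no attribute 'round'
```

```bash
sed -i "s/o\['grip_width'\].round(4)/round(o['grip_width'],4)/" arc.py
python3 arc.py 0 .02 .05 .1 .15 .2 .25 .3 .35 .4 .45 .49 .5
```

```text
theta -0.0013 rad 0.1773 lat 0.0 F [ 2.  -0.  -0.9] t 7.775 w 0.013 q [-0.25  0.38  0.77  2.03 -0.35  0.86  0.66]
cmd-vs-meas [-0.0001  0.     -0.0002]
0.02 [-0.    -0.    -0.007] [-0.0033  0.001  -0.    ]
0.05 [ 0.     0.    -0.017] [-0.0082  0.0027 -0.    ]
0.1 [ 0.    -0.    -0.035] [-0.0162  0.0058  0.    ]
0.15 [ 0.    -0.    -0.052] [-0.024   0.0094 -0.    ]
0.2 [ 0.    0.   -0.07] [-0.0316  0.0133  0.    ]
0.25 [ 0.     0.    -0.087] [-0.039   0.0175 -0.    ]
0.3 [ 0.     0.    -0.105] [-0.0461  0.0222  0.    ]
0.35 [-0.     0.    -0.123] [-0.053   0.0272 -0.    ]
0.4 [ 0.    0.   -0.14] [-0.0595  0.0325 -0.    ]
0.45 [-0.    -0.    -0.157] [-0.0658  0.0381 -0.    ]
0.49 [ 0.    -0.    -0.171] [-0.0706  0.0428  0.    ]
0.5 [ 0.    -0.    -0.175] [-0.0718  0.044  -0.    ]
```

Request:
apply_moves --series "0 0 -0.007 -0.0033 0.001 0 0; 0 0 -0.017 -0.0082 0.0027 0 0; 0 0 -0.035 -0.0162 0.0058 0 0; 0 0 -0.052 -0.024 0.0094 0 0; 0 0 -0.07 -0.0316 0.0133 0 0; 0 0 -0.087 -0.039 0.0175 0 0; 0 0 -0.105 -0.0461 0.0222 0 0; 0 0 -0.123 -0.053 0.0272 0 0; 0 0 -0.14 -0.0595 0.0325 0 0; 0 0 -0.157 -0.0658 0.0381 0 0; 0 0 -0.171 -0.0706 0.0428 0 0; 0 0 -0.175 -0.0718 0.044 0 0"

```text
clock: 9.28
tcp_pos: [0.5009, -0.2447, 0.2152]
orientation: [1.168, 1.317, -1.382]
contact_force: [-6.6, 1.2, 2.8]
grip_width: 0.013
```

```bash
python3 arc.py .5 .52 .55 .6 .65 .7 .75 .8 .85 .9 .95 1.0; python3 look.py z7
```

```text
theta 0.4954 rad 0.1785 lat 0.0002 F [-6.6  1.2  2.8] t 9.275 w 0.013 q [-0.26  0.48  0.8   1.74 -0.28  1.24  0.56]
cmd-vs-meas [-0.0016  0.0003  0.0004]
0.52 [-0.     0.    -0.007] [-0.0027  0.002   0.    ]
0.55 [-0.     0.    -0.018] [-0.0066  0.0051  0.    ]
0.6 [-0.    -0.    -0.035] [-0.013   0.0106  0.    ]
0.65 [-0.     0.    -0.053] [-0.019   0.0164  0.    ]
0.7 [ 0.    0.   -0.07] [-0.0248  0.0225  0.    ]
0.75 [-0.     0.    -0.088] [-0.0302  0.0288 -0.    ]
0.8 [ 0.     0.    -0.105] [-0.0352  0.0354  0.    ]
0.85 [-0.     0.    -0.122] [-0.0399  0.0423  0.    ]
0.9 [ 0.    0.   -0.14] [-0.0442  0.0493 -0.    ]
0.95 [ 0.    -0.    -0.157] [-0.0481  0.0566  0.    ]
1.0 [ 0.     0.    -0.175] [-0.0517  0.0641 -0.    ]
```

View pics/z7.png

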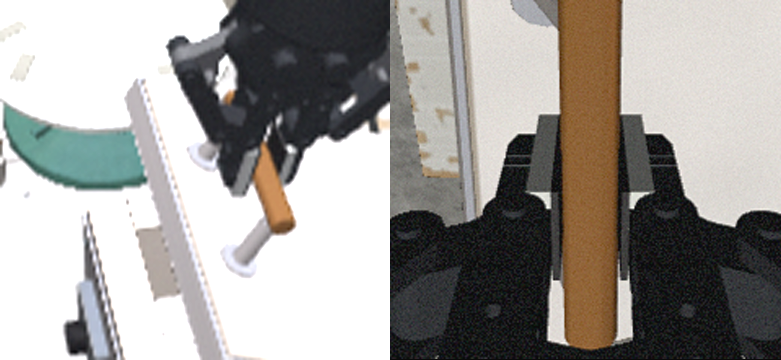

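The lid is up about 0.5 rad and the grip is firm (crop bar at column 588, still between the pads). Continuing.

Request:
apply_moves --series "0 0 -0.007 -0.0027 0.002 0 0; 0 0 -0.018 -0.0066 0.0051 0 0; 0 0 -0.035 -0.013 0.0106 0 0; 0 0 -0.053 -0.019 0.0164 0 0; 0 0 -0.07 -0.0248 0.0225 0 0; 0 0 -0.088 -0.0302 0.0288 0 0; 0 0 -0.105 -0.0352 0.0354 0 0; 0 0 -0.122 -0.0399 0.0423 0 0; 0 0 -0.122 -0.0399 0.0423 0 0"

```text
clock: 10.5
tcp_pos: [0.5513, -0.2477, 0.2492]
orientation: [1.104, 1.404, -1.466]
contact_force: [-5.3, 3.8, 13.1]
grip_width: 0.0128
```

```bash
python3 arc.py .85 .87 .9 .94 .98 1.02 1.06 1.1 1.12; python3 look.py z8
python3 - <<'E'
from h import *
cv2.imwrite('pics/s8.png',cv2.resize(grab_frame('side')[100:350,200:480],None,fx=2.4,fy=2.4))
E
```

```text
theta 0.8562 rad 0.1796 lat 0.0003 F [-5.3  3.8 13.1] t 10.5 w 0.0128 q [-0.21  0.61  0.78  1.5  -0.28  1.47  0.54]
cmd-vs-meas [0.0003 0.0003 0.0025]
0.87 [ 0.     0.    -0.007] [-0.0021  0.0026 -0.    ]
0.9 [ 0.    -0.    -0.017] [-0.0051  0.0065 -0.    ]
0.94 [-0.     0.    -0.032] [-0.009   0.0119  0.    ]
0.98 [-0.     0.    -0.045] [-0.0126  0.0174  0.    ]
1.02 [ 0.    0.   -0.06] [-0.016  0.023 -0.   ]
1.06 [ 0.     0.    -0.073] [-0.0192  0.0288 -0.    ]
1.1 [ 0.     0.    -0.087] [-0.0221  0.0347 -0.    ]
1.12 [-0.    -0.    -0.095] [-0.0234  0.0377  0.    ]
```

View pics/z8.png

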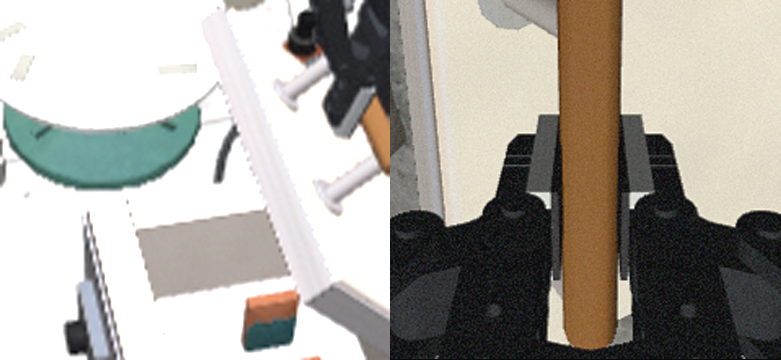

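View pics/s8.png

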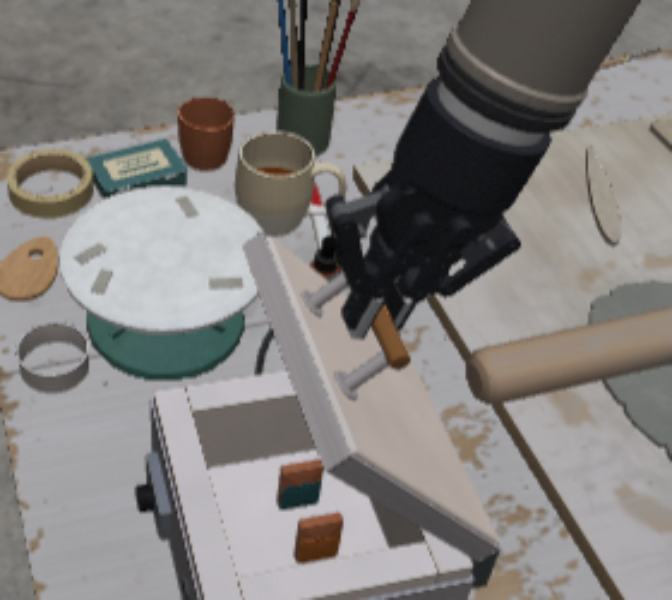

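The lid is at about 0.86 rad, its front edge up at (265,240) in the crop and the bystanders untouched. The tool feels 13 N upward, so my arc runs about 2.5 mm too low; I'll add 2 to 3 mm outward on the way past balance.

Request:
apply_moves --series "0 0 -0.007 -0.004 0.0026 0 0; 0 0 -0.017 -0.0075 0.0065 0 0; 0 0 -0.032 -0.0115 0.0119 0 0; 0 0 -0.045 -0.0155 0.0174 0 0; 0 0 -0.06 -0.019 0.023 0 0; 0 0 -0.073 -0.022 0.0288 0 0; 0 0 -0.087 -0.025 0.0347 0 0; 0 0 -0.095 -0.0265 0.0377 0 0; 0 0 -0.095 -0.0265 0.0377 0 0; 0 0 -0.095 -0.0265 0.0377 0 0; 0 0 -0.095 -0.0265 0.0377 0 0"

```text
clock: 12.02
tcp_pos: [0.5946, -0.2502, 0.2606]
orientation: [1.05, 1.474, -1.532]
contact_force: [0.1, 1.1, 2.9]
grip_width: 0.0126
```

```bash
python3 arc.py 1.12 1.1 1.06 1.02 .98 .94 .9 .86 .83 .82
python3 - <<'E'
from h import *
cv2.imwrite('pics/s9.png',cv2.resize(grab_frame('side')[100:350,200:480],None,fx=2.4,fy=2.4))
E
```

```text
theta 1.1251 rad 0.1799 lat 0.0004 F [0.1 1.1 2.9] t 12.025 w 0.0126 q [-0.15  0.73  0.76  1.29 -0.3   1.65  0.52]
cmd-vs-meas [0.0008 0.0003 0.0026]
1.1 [0.    0.    0.007] [ 0.0016 -0.0029 -0.    ]
1.06 [0.    0.    0.021] [ 0.0051 -0.0085 -0.    ]
1.02 [0.    0.    0.035] [ 0.0087 -0.0139 -0.    ]
0.98 [-0.     0.     0.049] [ 0.0127 -0.0193  0.    ]
0.94 [0.    0.    0.063] [ 0.0168 -0.0244 -0.    ]
0.9 [0.    0.    0.077] [ 0.0211 -0.0294 -0.    ]
0.86 [0.    0.    0.091] [ 0.0257 -0.0342 -0.    ]
0.83 [0.    0.    0.102] [ 0.0292 -0.0377 -0.    ]
0.82 [0.    0.    0.105] [ 0.0305 -0.0388 -0.    ]
```

View pics/s9.png

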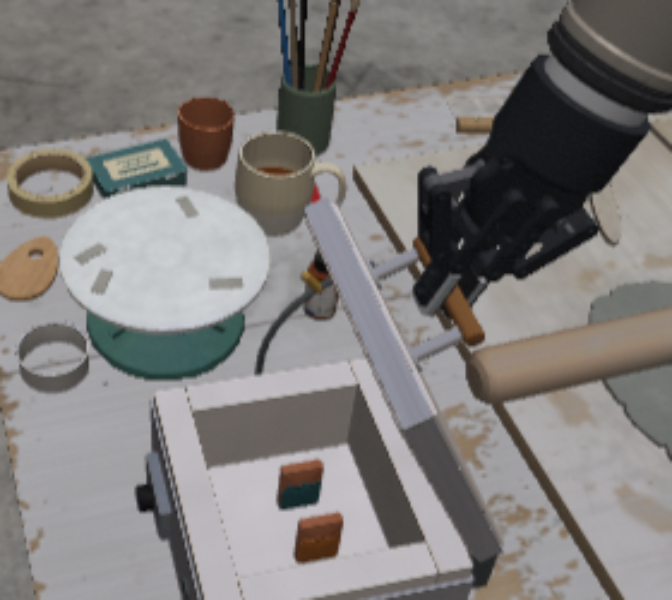

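```bash
cat > chk.py <<'E'
from arc import *
def corner(th,lx,ly,lz): return H+R.from_rotvec(ky*th).apply(kx*lx+ky*ly+kz*lz)
if __name__=='__main__':
  for th in (.75,.8,.85,.9,1.0,1.05,1.1,1.15,1.2):
    print(th,[((proj('side',corner(th,lx,ly,lz))-[200,100])*2.4).round() for lx,ly,lz in((-.187,-.096,.025),(-.187,.096,.025),(-.165,-.047,.065),(-.165,.047,.065))])
E
python3 chk.py
```

```text
0.75 [array([327., 463.]), array([247., 246.]), array([373., 373.]), array([327., 270.])]
0.8 [array([340., 455.]), array([257., 238.]), array([386., 367.]), array([339., 264.])]
0.85 [array([354., 447.]), array([268., 231.]), array([400., 362.]), array([352., 259.])]
0.9 [array([368., 440.]), array([280., 225.]), array([414., 357.]), array([364., 255.])]
1.0 [array([398., 426.]), array([303., 212.]), array([441., 348.]), array([389., 247.])]
1.05 [array([413., 419.]), array([315., 206.]), array([455., 344.]), array([401., 243.])]
1.1 [array([428., 413.]), array([328., 201.]), array([469., 341.]), array([414., 240.])]
1.15 [array([444., 407.]), array([341., 197.]), array([482., 338.]), array([426., 238.])]
1.2 [array([460., 402.]), array([353., 192.]), array([496., 336.]), array([439., 236.])]
```

The picture agrees: lid corner at (435,410) and bar end at (478,338) give 1.10 to 1.13 rad, and the strip is past the peg at (308,280). Now easing back to about 0.82.

Request:
apply_moves --series "0 0 0.007 0.0016 -0.0029 0 0; 0 0 0.021 0.0051 -0.0085 0 0; 0 0 0.035 0.0087 -0.0139 0 0; 0 0 0.049 0.0127 -0.0193 0 0; 0 0 0.063 0.0168 -0.0244 0 0; 0 0 0.077 0.0211 -0.0294 0 0; 0 0 0.091 0.0257 -0.0342 0 0; 0 0 0.102 0.0292 -0.0377 0 0; 0 0 0.105 0.0305 -0.0388 0 0; 0 0 0.105 0.0305 -0.0388 0 0; 0 0 0.105 0.0305 -0.0388 0 0; 0 0 0.105 0.0305 -0.0388 0 0"

```text
clock: 13.58
tcp_pos: [0.5469, -0.2476, 0.2476]
orientation: [1.109, 1.397, -1.46]
contact_force: [-1.9, 1.7, 4.0]
grip_width: 0.0127
```

Request:
apply_moves --series "0 0 0 0 0 0 0; 0 0 0 0 0 0 0; 0 0 0 0 0 0 0; 0 0 0 0 0 0 0; 0 0 0 0 0 0 0; 0 0 0 0 0 0 0"

```text
clock: 14.32
tcp_pos: [0.5469, -0.2475, 0.2475]
orientation: [1.11, 1.397, -1.459]
contact_force: [-1.5, 2.1, 5.4]
grip_width: 0.0126
```

```bash
python3 arc.py
python3 - <<'E'
from h import *
cv2.imwrite('pics/s10.png',cv2.resize(grab_frame('side')[100:350,200:480],None,fx=2.4,fy=2.4))
cv2.imwrite('pics/t10.png',grab_frame('top'))
E
python3 arc.py
```

```text
theta 0.8281 rad 0.1798 lat 0.0002 F [-1.5  2.1  5.4] t 14.325 w 0.0126 q [-0.22  0.6   0.79  1.52 -0.28  1.46  0.54]
theta 0.8281 rad 0.1798 lat 0.0002 F [-0.6  2.5  5.7] t 14.425 w 0.0129 q [-0.22  0.6   0.79  1.52 -0.28  1.46  0.54]
```

View pics/s10.png

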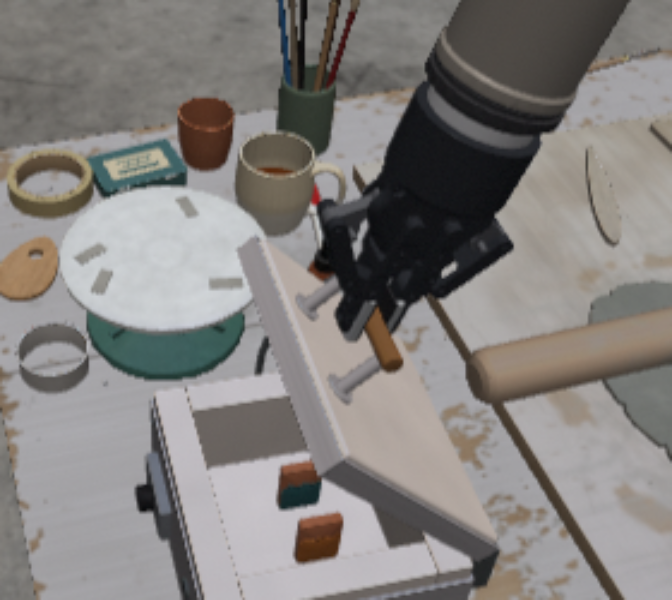

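View pics/t10.png

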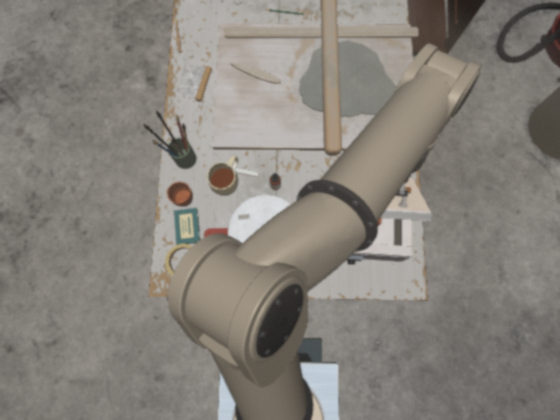

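The side view puts the lid corner at (347,457) and the bar end at (395,365). That gives about 0.82 rad, matching 0.828 from the arm. The lid is still, the grip is on and the bystanders are in place. Handing in.

```bash
python3 -c "
from bench import *
print(hand_in())"
```

```text
the job is handed in; nothing more can be done
None
```

I lifted the lid by its handle past the balance point, to about 1.12 rad, held it there about 0.4 s, then eased it back. I handed in with the fingers still gripping it at about 0.83 rad, roughly 7° below balance.

**Last checks:**
- **Angle:** the arm pose gave 0.828 rad and the side picture about 0.82. The pose reading did not change between the last two readings, 0.1 s apart.
- **Grip:** finger opening 12.6–12.9 mm on the 14 mm bar, with about 6 N at the wrist.
- **Surroundings:** the bystanders visible in the side and top pictures look where they were. In the last pictures the arm or lid hides some of them from one view or the other. I judged this by eye and did not measure it.
- **Time:** 14.4 s of the 38 s allowed.

**What disagreed:**
- **First grasp missed:** the fingers shut on top of the bar, pressing it with about 17 N. The real fingertips were about 25 mm above the reported TCP. I lifted off, went in deeper and gripped properly.
- **Arc a little low:** my planned path ran about 2.5 mm inside the handle's true arc, giving up to 13 N of side load near 0.86 rad. I corrected most of it before going past balance.

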